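Steady the rocking instrument slab

TASK

The instrument slab rocks on one of its four feet. Press down lightly on its corner lugs in turn, with shut fingertips, to find the lug that sinks; then press down the shim tab in front of that lug, as far as it goes, and leave the other three tabs as they are. Pinch or lift nothing, do not shift the slab, and leave the cup on it and the bottle in front of it standing where they are.

Things in the scene. Friction and masses are not known exactly. Their poses are not given: they have to be found in the camera images.
- slab: aluminium slab, 170 (x) by 144 (y) by 12 mm, 1.5 kg, lying loose on four feet, its top 42 mm above the worktop; at each corner a flat lug, 36 mm wide in x, stands out 43 mm to the side. Origin: centre of its underside; x points to its far side, y to its left, z up. Three lugs have rigid feet; under the fourth, which may be any, there is only a weak spring.
- lug_near_left (a point): top face of the slab's near left lug, at the place to press (over its foot); at least 17 mm of flat lug on every side. If this is the loose lug, about 4 N sinks it 4 mm (the slab rocks about the diagonal through its two neighbours) and it comes back when released; a sound lug does not give. At rest all four look and stand the same
- lug_near_right (a point): top face of the slab's near right lug, at the place to press (over its foot); at least 17 mm of flat lug on every side. If this is the loose lug, about 4 N sinks it 4 mm (the slab rocks about the diagonal through its two neighbours) and it comes back when released; a sound lug does not give. At rest all four look and stand the same
- lug_far_left (a point): top face of the slab's far left lug, at the place to press (over its foot); at least 17 mm of flat lug on every side. If this is the loose lug, about 4 N sinks it 4 mm (the slab rocks about the diagonal through its two neighbours) and it comes back when released; a sound lug does not give. At rest all four look and stand the same
- lug_far_right (a point): top face of the slab's far right lug, at the place to press (over its foot); at least 17 mm of flat lug on every side. If this is the loose lug, about 4 N sinks it 4 mm (the slab rocks about the diagonal through its two neighbours) and it comes back when released; a sound lug does not give. At rest all four look and stand the same
- shim_a_top (a point): top centre of one of four equal steel shim tabs, 22 mm square, upright in a 30 mm square dark guide; one stands 42 mm in front (on the slab's -x side) of each lug. Which lug this one serves differs from start to start. Its top stands 8 mm above the guide, 56 mm above the worktop, at the start and 50 mm when fully down
- shim_a (a joint): how far that shim tab is pressed down, m: 0 at the start, 0.006 fully down (2 mm of it still shows above the guide). It takes 5 to 10 N to move, stays where it is left, and drives a packing up 4 mm under its lug: at the rocking lug this just fills the gap, at a sound lug it jacks the slab out of level
- shim_b_top (a point): top centre of one of four equal steel shim tabs, 22 mm square, upright in a 30 mm square dark guide; one stands 42 mm in front (on the slab's -x side) of each lug. Which lug this one serves differs from start to start. Its top stands 8 mm above the guide, 56 mm above the worktop, at the start and 50 mm when fully down
- shim_b (a joint): how far that shim tab is pressed down, m: 0 at the start, 0.006 fully down (2 mm of it still shows above the guide). It takes 5 to 10 N to move, stays where it is left, and drives a packing up 4 mm under its lug: at the rocking lug this just fills the gap, at a sound lug it jacks the slab out of level
- shim_c_top (a point): top centre of one of four equal steel shim tabs, 22 mm square, upright in a 30 mm square dark guide; one stands 42 mm in front (on the slab's -x side) of each lug. Which lug this one serves differs from start to start. Its top stands 8 mm above the guide, 56 mm above the worktop, at the start and 50 mm when fully down
- shim_c (a joint): how far that shim tab is pressed down, m: 0 at the start, 0.006 fully down (2 mm of it still shows above the guide). It takes 5 to 10 N to move, stays where it is left, and drives a packing up 4 mm under its lug: at the rocking lug this just fills the gap, at a sound lug it jacks the slab out of level
- shim_d_top (a point): top centre of one of four equal steel shim tabs, 22 mm square, upright in a 30 mm square dark guide; one stands 42 mm in front (on the slab's -x side) of each lug. Which lug this one serves differs from start to start. Its top stands 8 mm above the guide, 56 mm above the worktop, at the start and 50 mm when fully down
- shim_d (a joint): how far that shim tab is pressed down, m: 0 at the start, 0.006 fully down (2 mm of it still shows above the guide). It takes 5 to 10 N to move, stays where it is left, and drives a packing up 4 mm under its lug: at the rocking lug this just fills the gap, at a sound lug it jacks the slab out of level
- cup: white sample cup with lid, 59 mm wide, 66 mm tall, standing on the middle of the slab; origin at the centre of its underside; a bystander
- oil_bottle: small bottle, 27 mm wide, 62 mm tall, standing on the worktop just in front of the slab, between the two near shim tabs; origin at the centre of its underside; a bystander
- bed: fixed dark steel sheet under the slab, 230 x 250 mm, 6 mm thick, with small stops that keep the slab in place; origin on the worktop under the slab's centre, axes as the slab's

How it is judged:
By the outcome, as a careful person would: the job done as asked, in the order asked, and still so for the second after the job is handed in, with the robot touching nothing.
It also fails if it takes over 54 s, if anything falls off the work surface, if the arm or the gripper's body presses on something with over 40 N, if the wrist force passes 120 N, or if a joint passes its speed limit or range.

ROBOT

A 6-joint arm with a two-finger parallel gripper is mounted at the origin on a cart in front of the work surface, level with it; the furniture and walls round the work are solid. World frame = base frame: x ahead of the robot, y to its left, z up, the work surface at z = 0. Lengths are in m, angles in rad, forces in N, time in s.
With the tool pointing down it reaches from about 0.35 to 0.775 m from the base axis. Payload 7.3 kg.
Tool frame: the origin (TCP) lies on the centre line of the jaws, within the pads' length; the fingertips stand ahead of it and the grasp point (between the pads) lies 11 mm behind it (robot.nose_length is the z of the fingertips in the tool frame, in m); z points along the fingers, y is the line along which they close (so a half turn about z gives the same grasp; the last joint's range is limited). The gripper opens to 92 mm and grips with 3 to 60 N. Pads are 19 mm wide; open, the fingers measure 130 mm over their backs; the gripper's body (75 mm by 190 mm) begins 47 mm behind the grasp point.
Start: joints at [-1.356, 0.342, 1.524, -0, 1.275, -0.146], TCP at [0.185, -0.491, 0.235] pointing down, gripper open.
Joint ranges: [-2.53, 2.53], [-0.77, 2.02], [0.04, 2.7], [-1, 4.14], [0.28, 2.66], [-3.11, 3.11]. Speed limits (rad/s): [2.57, 2.57, 3.14, 3.14, 3.14, 3.14].

INTERFACE

Orientations are given as [roll, pitch, yaw] about the fixed x, y, z axes, in that order (R = Rz(yaw) Ry(pitch) Rx(roll)).
In Python, from cell import robot, cams gives the robot as it stands. The module is installed in compiled form; this text tells all that it offers.
- The arm moves only by the tool carry_out, never from a script. Its argument "deltas" is a list of rows, each a list of 7 numbers: the shift along the tool's x, y, z in cm, then the turn, a rotation vector about the tool's x, y, z in rad, then the opening, from 0 (shut) to 1 (fully open). A call has exactly 8 rows; each row shifts and turns the commanded pose from where the row before left it, along the tool's axes as they then stand; what a row does not reach is not made up. A row lasts 1/12 s, in which the tool goes at most 41.7 mm and 7.16 degrees, less where a joint would pass 70% of its speed; a pose out of reach is approached as far as the arm can. A call is refused whole if a number of a shift passes 4.17 or a number of a turn 0.125, either way. A call with a gripper value outside its range is refused whole. The fingers move at their own pace and stop on an object; "force" is the grip in N (left out, the last holds). Time passes only in rows, so rows that do not move let the fingers close, or fill a call up. It gives the time, the measured TCP pose, the force, the opening and the grip force at its end, in the units of the state.
- robot.observe(): the state, without advancing time (a new reading comes with each control period).
- cams.read_camera(name): name is "side" or "top"; returns a dict with "image" (480x640x3 uint8, blue, green, red), "depth" (480x640 float32, m along the optical axis (not along the pixel's ray), 0 where there is no reading), "fx", "fy", "cx", "cy" (pixels), "D" ([k1, k2, p1, p2, k3] as OpenCV has them; the pictures are not rectified), "world_to_cam" (4x4, takes a point from world to camera coordinates). Camera axes: x right, y up, looking along -z (the intrinsics and any distortion apply to the point x, -y, -z); pixel columns grow to the right and rows downward; lengths in m; the calibration is good to about 2 mm. A picture is of the moment at which its call begins.
- robot.hand_in(): hands the job in; it is judged then, once.
The state is a dict: "time": time; "qpos": joint angles; "qvel": joint speeds; "joint_efforts": joint torques, N m; "tool_pos": TCP position; "tool_rot": TCP orientation; "contact_force": force on the tool from outside, world axes, zero at the start; "torque": the same for the moment, N m; "opening": finger opening in m; "grip_force": force on a finger pad.
Only numpy, scipy, OpenCV 4.12 (cv2) and the standard library are available. Lean on these libraries where they do the work, as an engineer would, in place of code of your own. Each camera call takes 0.05 s, during which the arm holds its last target. There are 200 camera calls.

## Working session

There is one attempt and no reset: what is moved stays moved. The work goes in short steps, Python scripts to look and compute and a tool call to move; the robot and the scene stay as the last step left them, time stands still between calls to the robot, and variables do not carry over. Pictures are saved under pics/ and viewed, at most 10 in all, crops included, and the job is handed in when it is done.

Besides the shell and the picture viewer there is one more tool, called after "Request:" as name(argument=value, ...) on one line, values as JSON. carry_out: Moves the arm, as the interface text tells. Its arguments: {"type":"object","properties":{"deltas":{"type":"array","items":{"type":"array","items":{"type":"number"}}},"force":{"type":"number"}},"required":["deltas"]}

```bash
mkdir -p pics
python3 - <<'E'
from cell import robot,cams
import cv2,numpy as np
for n in("top","side"):
    c=cams.read_camera(n); cv2.imwrite(f"pics/{n}0.png",c["image"]); np.savez(f"{n}0.npz",**c)
    print(n,c["fx"],c["fy"],c["cx"],c["cy"],c["D"],np.round(c["world_to_cam"],3).tolist())
s=robot.observe(); print(s, robot.nose_length)
E
```

```text
top 469.78499701544206 469.78499701544206 319.78498158630345 236.13400558867642 [-0.01946362  0.          0.          0.          0.        ] [[-0.023, -1.0, 0.001, 0.114], [0.99, -0.023, 0.14, -0.52], [-0.14, 0.004, 0.99, -0.859], [0.0, 0.0, 0.0, 1.0]]
side 520.3077255714798 520.3077255714798 319.5911756793926 243.32949028440535 [-0.0100662  0.         0.         0.         0.       ] [[0.962, -0.274, -0.002, -0.462], [0.17, 0.591, 0.789, -0.21], [-0.215, -0.759, 0.615, -0.716], [0.0, 0.0, 0.0, 1.0]]
{'time': 0.1, 'qpos': array([-1.35599380e+00,  3.42643849e-01,  1.52492434e+00, -1.57517766e-05,
        1.27535384e+00, -1.46000743e-01]), 'qvel': array([ 0.00074094,  0.00035767, -0.00326889,  0.00073958, -0.0001358 ,
       -0.00079781]), 'joint_efforts': array([ 1.22329271e-03, -4.32007778e+01, -2.44692814e+01,  7.18414458e-02,
        5.25553920e-02, -3.78054085e-05]), 'tool_pos': array([ 0.18528129, -0.49085486,  0.23411821]), 'tool_rot': array([-3.14027523e+00, -1.78498693e-04,  3.60807752e-01]), 'contact_force': array([-0.59761554,  0.71899626,  0.49858277]), 'torque': array([-0.00329849, -0.00577046, -0.04200526]), 'grip_force': 0.0, 'opening': 0.09177009725008928} 0.008
```

View pics/top0.png

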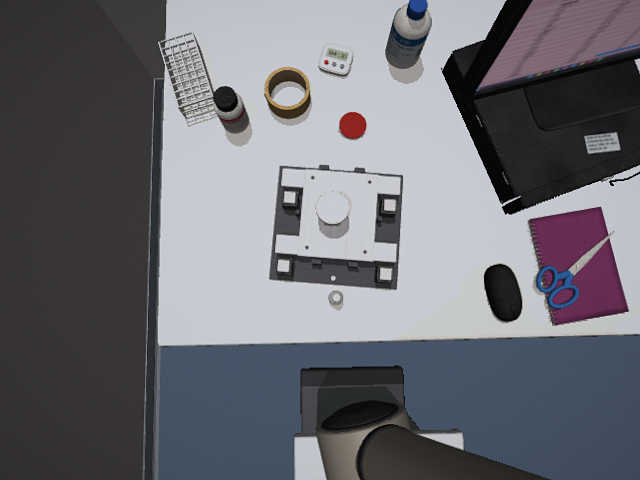

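View pics/side0.png

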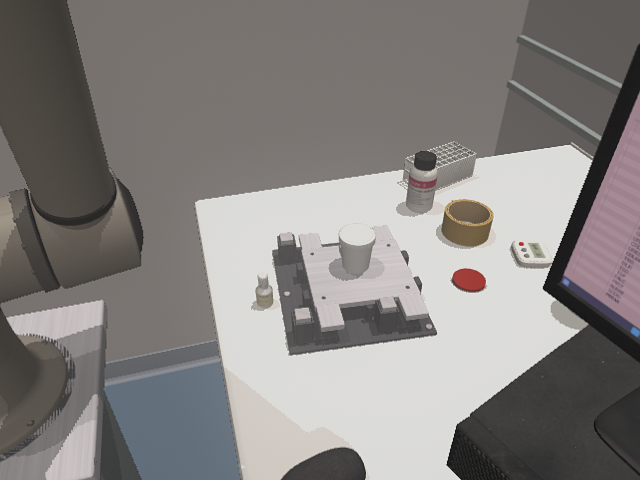

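The top view shows the slab near (338,222), with tabs at about (285,265), (385,273), (290,197) and (389,205). The lugs sit just above each tab, the cup is at (333,207) and the bottle at (336,297). The side view confirms this layout.

```bash
cat > h.py <<'E'
import numpy as np,cv2
def pts(c):
    K=np.array([[c["fx"],0,c["cx"]],[0,c["fy"],c["cy"]],[0,0,1.]]).astype(float)
    v,u=np.mgrid[0:480,0:640]
    n=cv2.undistortPoints(np.stack([u,v],-1).reshape(-1,1,2).astype(float),K,np.array(c["D"],float)).reshape(480,640,2)
    d=c["depth"].astype(float)
    P=np.stack([n[...,0]*d,-n[...,1]*d,-d],-1)
    T=np.linalg.inv(c["world_to_cam"]); return P@T[:3,:3].T+T[:3,3], d>0
E
python3 - <<'E'
from h import *
c=np.load("top0.npz"); P,ok=pts(c); img=c["image"]; g=img.min(2)
roi=np.zeros((480,640),bool); roi[150:310,260:420]=1
z=P[...,2]
def blobs(m,lo,hi):
    n,l,s,ce=cv2.connectedComponentsWithStats(m.astype(np.uint8),connectivity=4)
    for i in range(1,n):
        if lo<s[i,4]<hi:
            q=P[l==i]; r=cv2.minAreaRect((q[:,:2]*1000).astype(np.float32))
            print(s[i,4],ce[i].round(1),"mean",q.mean(0).round(4),"zmed",np.median(q[:,2]).round(4),"rect",np.round(r[0],1),np.round(r[1],1),round(r[2],1))
print("tabs");blobs(roi&ok&(abs(z-.056)<.006)&(g>150),60,400)
print("slab");blobs(roi&ok&(abs(z-.042)<.006)&(g>120),1000,20000)
print("cup");blobs(roi&ok&(abs(z-.108)<.008),200,3000)
print("bottle");blobs(roi&ok&(abs(z-.06)<.01)&(np.arange(480)[:,None]>285),5,1000)
print("table z",np.median(z[300:330,200:280]))
cv2.imwrite("pics/crop.png",cv2.resize(img[155:310,260:415],None,fx=3.8,fy=3.8,interpolation=cv2.INTER_CUBIC))
E
```

```text
tabs
118 [289.1 196.9] mean [0.5959 0.1581 0.055 ] zmed 0.0549 rect [595.5 158.3] [19.1 20.2] 88.7
113 [389.3 204.8] mean [ 0.5762 -0.0304  0.0551] zmed 0.0552 rect [576.3 -30.7] [20.9 20.6] 84.9
125 [282.8 265.5] mean [0.4665 0.1716 0.0553] zmed 0.0552 rect [466.6 171.9] [20.6 20.4] 86.2
123 [385.  273.6] mean [ 0.4471 -0.0168  0.0555] zmed 0.0554 rect [447.  -16.7] [20.7 20.1] 81.3
slab
7173 [338.7 216.1] mean [0.5599 0.0648 0.0412] zmed 0.0412 rect [563.3  66.2] [229.5 169.8] 84.1
cup
867 [331.9 207.9] mean [0.5624 0.0795 0.1068] zmed 0.1069 rect [562.5  79.3] [56.8 57.7] 88.7
bottle
56 [335.7 297.5] mean [0.4054 0.0756 0.061 ] zmed 0.061 rect [405.4  76. ] [12.9 12.7] 88.9
table z -0.0008514393188828184
```

View pics/crop.png

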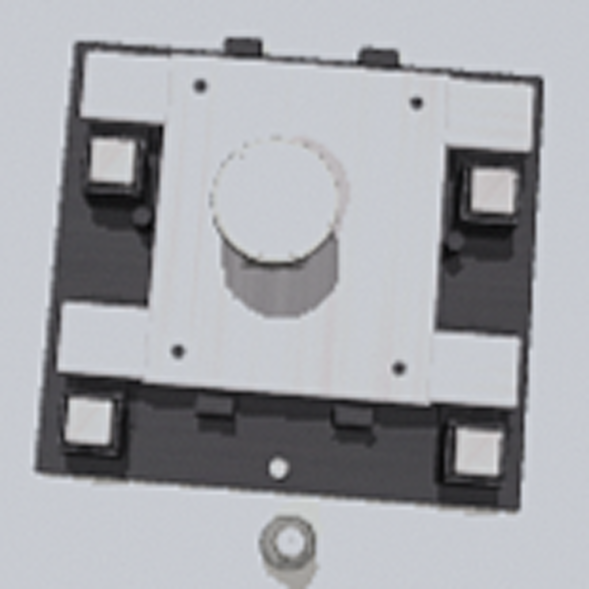

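Slab yaw is about -5.95°. The tool's y axis will go along the slab's x, so the wide gripper body stays clear of the cup.

```bash
cat > plan.py <<'E'
import numpy as np,sys
from scipy.spatial.transform import Rotation as R
from cell import robot
# usage: plan.py x y z yaw rows
x,y,z,yaw,n=map(float,sys.argv[1:]); n=int(n)
s=robot.observe(); p=s["tool_pos"].copy(); r=R.from_euler("xyz",s["tool_rot"])
tgt=np.array([x,y,z]); rt=R.from_euler("xyz",[np.pi,0,yaw])
print("p",p.round(4),"F",s["contact_force"].round(2),"t",s["time"])
for i in range(n):
    k=n-i
    d=np.round(r.inv().apply((tgt-p)/k)*100,2); w=np.round((r.inv()*rt).as_rotvec()/k,3)
    if abs(w).max()>.122: w=w/abs(w).max()*.12; w=w.round(3)
    p=p+r.apply(d/100); r=r*R.from_rotvec(w)
    print([*d.tolist(),*w.tolist(),0])
print("end",p.round(4),r.as_euler("xyz").round(3))
E
python3 plan.py 0.489 -0.021 0.20 1.467 16
```

```text
p [ 0.1853 -0.4909  0.2341] F [-0.6   0.72  0.5 ] t 0.1
[2.81, -2.08, 0.22, -0.0, -0.0, -0.069, 0]
[2.95, -1.88, 0.22, -0.0, -0.0, -0.069, 0]
[3.07, -1.67, 0.22, -0.0, -0.0, -0.069, 0]
[3.18, -1.45, 0.22, -0.0, -0.0, -0.069, 0]
[3.27, -1.23, 0.22, -0.0, -0.0, -0.069, 0]
[3.35, -1.0, 0.21, -0.0, -0.0, -0.069, 0]
[3.41, -0.77, 0.22, -0.0, -0.0, -0.069, 0]
[3.46, -0.53, 0.21, -0.0, -0.0, -0.069, 0]
[3.48, -0.29, 0.22, -0.0, -0.0, -0.069, 0]
[3.5, -0.05, 0.21, -0.0, -0.0, -0.069, 0]
[3.49, 0.19, 0.22, -0.0, -0.0, -0.069, 0]
[3.47, 0.43, 0.21, -0.0, -0.0, -0.069, 0]
[3.43, 0.66, 0.22, -0.0, -0.0, -0.07, 0]
[3.38, 0.9, 0.21, -0.0, -0.0, -0.069, 0]
[3.31, 1.14, 0.22, -0.0, -0.001, -0.07, 0]
[3.22, 1.36, 0.21, -0.001, -0.0, -0.069, 0]
end [ 0.489 -0.021  0.2  ] [ 3.141 -0.     1.467]
```

Request:
carry_out(deltas=[[2.8,-2.1,0.2,0,0,-0.069,0],[2.95,-1.9,0.2,0,0,-0.069,0],[3.1,-1.7,0.2,0,0,-0.069,0],[3.2,-1.45,0.2,0,0,-0.069,0],[3.25,-1.25,0.2,0,0,-0.069,0],[3.35,-1.0,0.2,0,0,-0.069,0],[3.4,-0.75,0.2,0,0,-0.069,0],[3.45,-0.55,0.2,0,0,-0.069,0]])

```text
time: 0.77
tool_pos: [0.3374, -0.254, 0.2185]
tool_rot: [-3.141, -0.0, 0.916]
contact_force: [0.6, 0.2, 0.5]
opening: 0.0432
grip_force: 0.0
```

Request:
carry_out(deltas=[[3.5,-0.3,0.2,0,0,-0.069,0],[3.5,-0.05,0.2,0,0,-0.069,0],[3.5,0.2,0.2,0,0,-0.069,0],[3.45,0.45,0.2,0,0,-0.069,0],[3.45,0.65,0.2,0,0,-0.07,0],[3.4,0.9,0.2,0,0,-0.069,0],[3.3,1.15,0.2,0,0,-0.07,0],[3.2,1.35,0.2,0,0,-0.069,0]])

```text
time: 1.43
tool_pos: [0.4894, -0.0188, 0.2024]
tool_rot: [-3.141, 0.0, 1.471]
contact_force: [0.4, -0.6, 1.1]
opening: 0.0001
grip_force: 0.0
```

```bash
python3 plan.py 0.489 -0.021 0.057 1.467 7
```

```text
p [ 0.4894 -0.0188  0.2024] F [ 0.4  -0.57  1.12] t 1.4333
[-0.03, -0.0, 2.08, -0.0, 0.0, 0.001, 0]
[-0.03, -0.0, 2.08, -0.0, 0.0, 0.0, 0]
[-0.03, -0.0, 2.08, -0.0, 0.0, 0.001, 0]
[-0.03, -0.0, 2.07, -0.0, 0.0, 0.0, 0]
[-0.03, -0.01, 2.08, -0.0, 0.0, 0.001, 0]
[-0.03, -0.0, 2.07, -0.0, 0.0, 0.0, 0]
[-0.04, -0.01, 2.08, -0.0, 0.0, 0.001, 0]
end [ 0.489 -0.021  0.057] [-3.141  0.     1.467]
```

Request:
carry_out(deltas=[[-0.1,0,2.05,0,0,0,0],[-0.1,0,2.05,0,0,0,0],[0,0,2.05,0,0,0,0],[0,0,2.05,0,0,0,0],[0,0,2.05,0,0,0,0],[0,0,2.05,0,0,0,0],[0,0,2.0,0,0,0,0],[0,0,0,0,0,0,0]])

```text
time: 2.1
tool_pos: [0.4862, -0.0221, 0.0563]
tool_rot: [-3.134, -0.001, 1.467]
contact_force: [-1.3, 0.9, -0.2]
opening: 0.0004
grip_force: 0.0
```

Run:
```python
from cell import robot,cams
import cv2
im=cams.read_camera("side")["image"]
cv2.imwrite("pics/s1.png",cv2.resize(im[180:380,220:460],None,fx=2.5,fy=2.5))
print(robot.observe()["tool_pos"],robot.observe()["contact_force"])
```

```text
[ 0.48726685 -0.0223176   0.0581259 ] [-0.1495502   0.02279452  0.12041183]
```

View pics/s1.png

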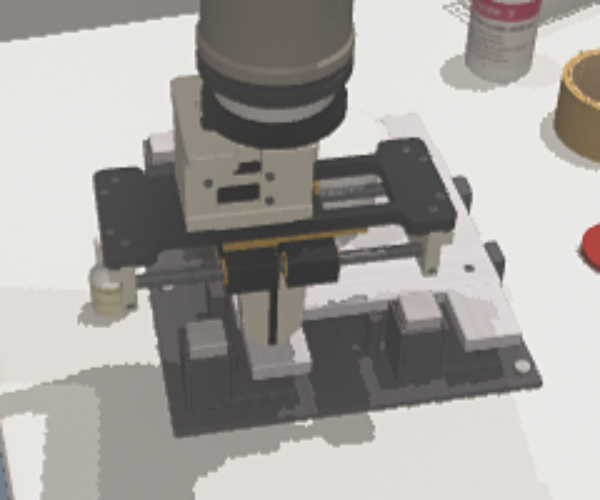

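The shut tips are over the near right lug, at about (280,360) in the crop. The tabs, cup and bottle are clear.

Request:
carry_out(deltas=[[0,0,0.15,0,0,0,0],[0,0,0.15,0,0,0,0],[0,0,0.1,0,0,0,0],[0,0,0.1,0,0,0,0],[0,0,0.1,0,0,0,0],[0,0,0.05,0,0,0,0],[0,0,0,0,0,0,0],[0,0,0,0,0,0,0]])

```text
time: 2.82
tool_pos: [0.4888, -0.0226, 0.0533]
tool_rot: [3.141, 0.0, 1.467]
contact_force: [-0.2, -0.4, -0.3]
opening: 0.0006
grip_force: 0.0
```

Request:
carry_out(deltas=[[0,0,0.05,0,0,0,0],[0,0,0.05,0,0,0,0],[0,0,0,0,0,0,0],[0,0,0,0,0,0,0],[0,0,0,0,0,0,0],[0,0,0,0,0,0,0],[0,0,0,0,0,0,0],[0,0,0,0,0,0,0]])

```text
time: 3.48
tool_pos: [0.4888, -0.0226, 0.0522]
tool_rot: [3.141, 0.0, 1.467]
contact_force: [0.6, 1.2, 0.0]
opening: 0.0001
grip_force: 0.0
```

Request:
carry_out(deltas=[[0,0,0.05,0,0,0,0],[0,0,0.05,0,0,0,0],[0,0,0.05,0,0,0,0],[0,0,0.05,0,0,0,0],[0,0,0.05,0,0,0,0],[0,0,0,0,0,0,0],[0,0,0,0,0,0,0],[0,0,0,0,0,0,0]])

```text
time: 4.15
tool_pos: [0.4888, -0.0226, 0.0502]
tool_rot: [3.141, 0.0, 1.467]
contact_force: [-2.0, -0.1, 7.0]
opening: 0.0004
grip_force: 3.1
```

Request:
carry_out(deltas=[[0,0,0.05,0,0,0,0],[0,0,0,0,0,0,0],[0,0,0,0,0,0,0],[0,0,0,0,0,0,0],[0,0,0,0,0,0,0],[0,0,0,0,0,0,0],[0,0,0,0,0,0,0],[0,0,0,0,0,0,0]])

```text
time: 4.82
tool_pos: [0.4888, -0.0226, 0.0502]
tool_rot: [3.141, 0.0, 1.467]
contact_force: [-2.6, 0.6, 11.6]
opening: 0.0004
grip_force: 5.5
```

Near right is sound: 11.6 N with no give. Next is near left.

Request:
carry_out(deltas=[[0,0,-4,0,0,0,0],[0,0,-4,0,0,0,0],[3.8,0,0,0,0,0,0],[3.8,0,0,0,0,0,0],[3.8,0,0,0,0,0,0],[3.8,0,0,0,0,0,0],[3.8,0,0,0,0,0,0],[0,0,0,0,0,0,0]])

```text
time: 5.48
tool_pos: [0.5086, 0.1721, 0.1293]
tool_rot: [3.141, -0.002, 1.472]
contact_force: [-0.7, -1.1, 0.4]
opening: 0.0002
grip_force: 0.0
```

Request:
carry_out(deltas=[[0,0,2.0,0,0,0,0],[0,0,2.0,0,0,0,0],[0,0,2.0,0,0,0,0],[0,0,0.8,0,0,0,0],[0,0,0.4,0,0,0,0],[0,0,0.2,0,0,0,0],[0,0,0.1,0,0,0,0],[0,0,0,0,0,0,0]])

```text
time: 6.15
tool_pos: [0.5091, 0.1663, 0.0549]
tool_rot: [3.14, -0.0, 1.467]
contact_force: [0.3, -0.2, 0.7]
opening: 0.0005
grip_force: 0.0
```

Request:
carry_out(deltas=[[0,0,0.1,0,0,0,0],[0,0,0.1,0,0,0,0],[0,0,0.1,0,0,0,0],[0,0,0.05,0,0,0,0],[0,0,0.05,0,0,0,0],[0,0,0.05,0,0,0,0],[0,0,0,0,0,0,0],[0,0,0,0,0,0,0]])

```text
time: 6.82
tool_pos: [0.5085, 0.1664, 0.0499]
tool_rot: [3.141, 0.0, 1.467]
contact_force: [-0.6, -0.5, 3.5]
opening: 0.0004
grip_force: 1.5
```

Request:
carry_out(deltas=[[0,0,0.05,0,0,0,0],[0,0,0,0,0,0,0],[0,0,0,0,0,0,0],[0,0,0,0,0,0,0],[0,0,0,0,0,0,0],[0,0,0,0,0,0,0],[0,0,0,0,0,0,0],[0,0,0,0,0,0,0]])

```text
time: 7.48
tool_pos: [0.5085, 0.1664, 0.0492]
tool_rot: [-3.142, 0.0, 1.467]
contact_force: [-1.4, 0.8, 3.5]
opening: 0.0006
grip_force: 1.8
```

Request:
carry_out(deltas=[[0,0,0.05,0,0,0,0],[0,0,0.05,0,0,0,0],[0,0,0.05,0,0,0,0],[0,0,0,0,0,0,0],[0,0,0,0,0,0,0],[0,0,0,0,0,0,0],[0,0,0,0,0,0,0],[0,0,0,0,0,0,0]])

```text
time: 8.15
tool_pos: [0.5084, 0.1665, 0.0477]
tool_rot: [-3.141, -0.0, 1.467]
contact_force: [-2.9, 3.2, 4.7]
opening: 0.0002
grip_force: 2.3
```

Near left sinks: it gave about 2.5 mm under 4.7 N, so it is the loose lug. I'll retract and move to the tab in front of it.

Request:
carry_out(deltas=[[0,0,-0.1,0,0,0,0],[0,0,-0.2,0,0,0,0],[0,0,-1.2,0,0,0,0],[0,0,-2.0,0,0,0,0],[0.1,-2.1,0,0,0,0,0],[0,-2.1,0,0,0,0,0],[0,0,0.5,0,0,0,0],[0,0,0.5,0,0,0,0]])

```text
time: 8.82
tool_pos: [0.4668, 0.1715, 0.0727]
tool_rot: [3.141, 0.0, 1.467]
contact_force: [0.8, 0.9, -0.3]
opening: 0.0001
grip_force: 0.0
```

Run:
```python
from cell import robot,cams
import cv2
im=cams.read_camera("side")["image"]
cv2.imwrite("pics/s2.png",cv2.resize(im[180:380,220:460],None,fx=2.5,fy=2.5))
print(robot.observe()["tool_pos"],robot.observe()["contact_force"])
```

```text
[0.46699372 0.17140518 0.07164837] [-0.55442662  0.36362975 -0.70984749]
```

View pics/s2.png

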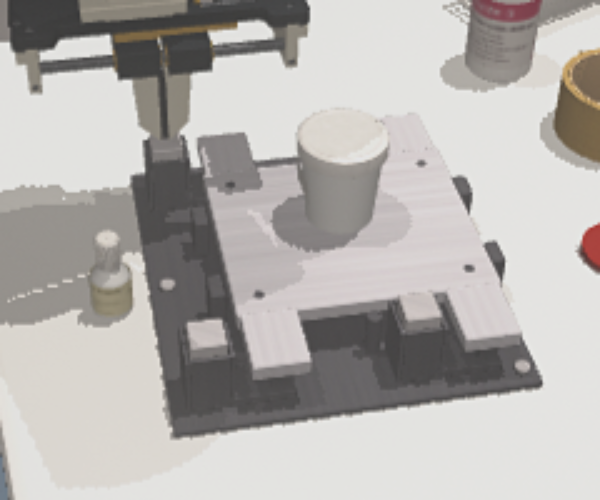

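The tips are centred over the near left tab, at about (165,140) in the crop. The cup and bottle are standing and untouched.

Request:
carry_out(deltas=[[0,0,0.3,0,0,0,0],[0,0,0.2,0,0,0,0],[0,0,0.1,0,0,0,0],[0,0,0.1,0,0,0,0],[0,0,0.1,0,0,0,0],[0,0,0.1,0,0,0,0],[0,0,0.1,0,0,0,0],[0,0,0.1,0,0,0,0]])

```text
time: 9.53
tool_pos: [0.4671, 0.1717, 0.0622]
tool_rot: [3.141, 0.0, 1.467]
contact_force: [-1.6, -0.2, 6.7]
opening: 0.0004
grip_force: 3.1
```

Request:
carry_out(deltas=[[0,0,0.1,0,0,0,0],[0,0,0.1,0,0,0,0],[0,0,0.1,0,0,0,0],[0,0,0,0,0,0,0],[0,0,0,0,0,0,0],[0,0,0,0,0,0,0],[0,0,0,0,0,0,0],[0,0,0,0,0,0,0]])

```text
time: 10.2
tool_pos: [0.4671, 0.1717, 0.0592]
tool_rot: [3.141, 0.0, 1.467]
contact_force: [-0.5, -1.0, 4.6]
opening: 0.0003
grip_force: 2.8
```

Request:
carry_out(deltas=[[0,0,0.1,0,0,0,0],[0,0,0.1,0,0,0,0],[0,0,0.1,0,0,0,0],[0,0,0,0,0,0,0],[0,0,0,0,0,0,0],[0,0,0,0,0,0,0],[0,0,0,0,0,0,0],[0,0,0,0,0,0,0]])

```text
time: 10.87
tool_pos: [0.4671, 0.1717, 0.058]
tool_rot: [3.14, -0.0, 1.467]
contact_force: [-6.4, -1.9, 24.3]
opening: 0.0002
grip_force: 12.2
```

The tab is on its stop: TCP z is 0.058 and the force rose to 24 N. Retracting now.

Request:
carry_out(deltas=[[0,0,-0.2,0,0,0,0],[0,0,-1,0,0,0,0],[0,0,-4,0,0,0,0],[0,0,-4,0,0,0,0],[0,0,-4,0,0,0,0],[0,0,-2,0,0,0,0],[0,0,0,0,0,0,0],[0,0,0,0,0,0,0]])

```text
time: 11.53
tool_pos: [0.4672, 0.1719, 0.209]
tool_rot: [3.139, -0.001, 1.467]
contact_force: [-0.1, -0.5, -1.1]
opening: 0.0003
grip_force: 0.0
```

Run:
```python
from cell import robot,cams
import cv2
im=cams.read_camera("side")["image"]
cv2.imwrite("pics/s3.png",cv2.resize(im[180:380,220:460],None,fx=2.5,fy=2.5))
s=robot.observe();print(s["tool_pos"],s["contact_force"],s["time"])
```

```text
[0.46644792 0.17168811 0.20749608] [-0.52424191 -0.10933252 -0.51549191] 11.5833
```

View pics/s3.png

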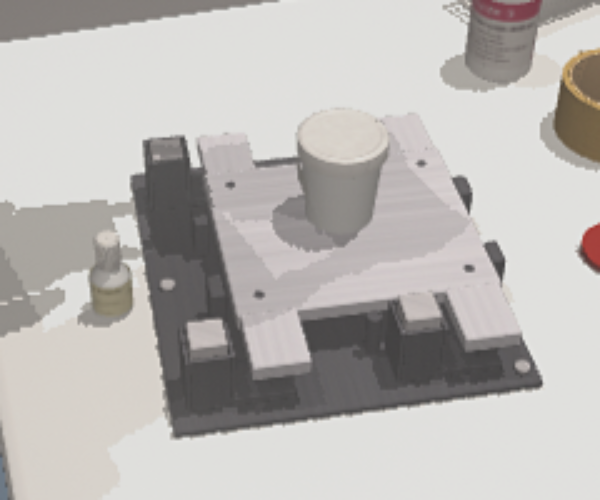

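The near left tab, at about (168,148), is now almost flush with its guide. The other tabs still stand proud, and the slab, cup and bottle have not moved.

```bash
python3 -c "
from cell import robot
print(robot.hand_in())"
```

```text
the job is handed in; nothing more can be done
None
```

The near left lug was the one that sank; I pressed its shim tab down to the stop, left the other three tabs alone, and handed the job in at about 11.6 s. I stopped probing once it sank, so the two far lugs were not pressed.

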